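Pack the finished turned dolls, leave the unfinished ones

TASK

Pack the set of three finished dolls in the blue tray: stand each one upright inside the wooden ring of its own size (large in the widest, medium in the middle one, small in the narrowest), setting them down rather than dropping them. The two look-alikes that still have the raw square block at the foot go back to the lathe later, so leave them standing where they are.

Things in the scene. Friction and masses are not known exactly. Their poses are not given: they have to be found in the camera images.
- doll_large: Finished turned beech doll, large, standing upright and loose, plain pale wood, 112 mm tall: round foot 52 mm across, body tapering to a 36 mm neck at height 58 mm, wider barrel-shaped head 60 mm across (straight-sided from height 70 to 92 mm: grip there, centre of the band at 81 mm). Origin: centre of its underside, z up its axis. About 0.14 kg.
- doll_medium: Finished turned doll, medium, same plain wood and shape, loose, 88 mm tall: round foot 38 mm across, neck 26 mm across at height 47 mm, head 44 mm across (straight-sided from height 56 to 74 mm, centre 65 mm). Origin: centre of its underside, z up. About 0.06 kg.
- doll_small: Finished turned doll, small, same plain wood and shape, loose, 66 mm tall: round foot 28 mm across, neck 20 mm across at height 35 mm, head 30 mm across (straight-sided from height 42 to 58 mm, centre 50 mm). Origin: centre of its underside, z up. About 0.025 kg.
- raw_large: Unfinished look-alike of the large doll, loose, same wood, head and height (112 mm), but its foot is still the raw square end of the blank: 64 x 64 mm, 24 mm high, its corners showing beyond the head from above. Leave it where it stands. Origin: centre of its underside; x and y along the square's sides.
- raw_medium: Unfinished look-alike of the medium doll, loose, same wood, head and height (88 mm), but its foot is still a raw square block 48 x 48 mm, 18 mm high, corners showing beyond the head from above. Leave it where it stands. Origin: centre of its underside; x and y along the square's sides.
- tray: Blue packing tray, fixed to the bench, open-topped, 300 mm (x) x 98 mm (y), 22 mm high, walls and floor 5 mm thick. Three ring seats stand in a row on its floor along its long x axis, 92 mm apart, in any order. Origin: centre of its underside.
- seat_large: Seat for the large doll: a fixed wooden ring in the tray, the widest of the three, inner diameter 68 mm, outer 78 mm, 12 mm high, open in the middle, so that a doll in it stands on the tray's floor. Origin: centre of the ring's underside, on the tray's floor 5 mm above the bench.
- seat_medium: Seat for the medium doll: a fixed wooden ring in the tray, the middle-sized of the three, inner diameter 53 mm, outer 63 mm, 12 mm high, open in the middle, so that a doll in it stands on the tray's floor. Origin: centre of the ring's underside, on the tray's floor 5 mm above the bench.
- seat_small: Seat for the small doll: a fixed wooden ring in the tray, the narrowest of the three, inner diameter 42 mm, outer 52 mm, 12 mm high, open in the middle, so that a doll in it stands on the tray's floor. Origin: centre of the ring's underside, on the tray's floor 5 mm above the bench.
Things that resemble listed ones, but are neither listed nor needed, are in the scene too. What is shaped like the doll_medium but orange is not meant.

How it is judged:
By the outcome, as a careful person would: the job done as asked, in the order asked, and still so for the second after the job is handed in, with the robot touching nothing.
It also fails if it takes over 88 s, if anything falls off the work surface, if the arm or the gripper's body presses on something with over 40 N, if the wrist force passes 120 N, or if a joint passes its speed limit or range.

ROBOT

A 6-joint arm with a two-finger parallel gripper is mounted at the origin on the work surface. World frame = base frame: x ahead of the robot, y to its left, z up, the work surface at z = 0. Lengths are in mm, angles in degrees, forces in N, time in s.
With the tool pointing down it reaches from about 300 to 850 mm from the base axis. Payload 4.2 kg.
Tool frame: the origin (TCP) lies at the very end of the fingers, on their centre line; the grasp point (between the pads) lies 19 mm behind it (hold_point_z is the z of the grasp point in the tool frame, in mm); z points along the fingers, y is the direction in which the jaws open and shut (so a half turn about z gives the same grasp; the last joint's range is limited). The gripper opens to 91 mm and grips with 3 to 60 N. Pads are 32 mm wide; open, the fingers measure 118 mm over their backs; the gripper's body (76 mm by 178 mm) begins 60 mm behind the grasp point.
Start: joints at [-69.328, 18.312, 89.639, -0, 72.044, -1.146], TCP at [213.712, -533.829, 188.376] pointing down, gripper open.
Joint ranges: [-177.97, 177.97], [-48.28, 115.42], [12.27, 149.76], [-77.06, 257.06], [2.81, 150.46], [-146.56, 146.56]. Speed limits (degrees/s): [147.25, 147.25, 180, 180, 180, 180].

INTERFACE

Orientations are given as [roll, pitch, yaw] about the fixed x, y, z axes, in that order (R = Rz(yaw) Ry(pitch) Rx(roll)).
In Python, from workcell import state, grab_frame, job_done, hold_point_z gives the robot as it stands. The module is installed in compiled form; this text tells all that it offers.
- The arm moves only by the shell command python3 -m creep 'ROWS' [FORCE]. ROWS is JSON, a list of rows, each a list of 7 numbers: the closure, from 0 (fully open) to 1 (shut), then the shift along the tool's x, y, z in mm, then the turn, a rotation vector about the tool's x, y, z in degrees. A call has 1 to 5 rows; each row shifts and turns the commanded pose from where the row before left it, along the tool's axes as they then stand; what a row does not reach is not made up. A row lasts 1/8 s, in which the tool goes at most 62.5 mm and 10.7 degrees, less where a joint would pass 70% of its speed; a pose out of reach is approached as far as the arm can. A call is refused whole if a number of a shift passes 62.5 or a number of a turn 10.7, either way. A call with a gripper value outside its range is refused whole. The fingers move at their own pace and stop on an object; FORCE is the grip in N (left out, the last holds). Time passes only in rows, so rows that do not move let the fingers close. It gives the time, the measured TCP pose, the force and the opening at its end, in the units of the state.
- state(): the state, without advancing time (a new reading comes with each control period).
- grab_frame(name): name is "scene" or "top"; returns a dict with "frame" (400x640x3 uint8, red, green, blue), "fx", "fy", "cx", "cy" (pixels), "view" (4x4, takes a point from world to camera coordinates). Camera axes: x right, y down, z forward; pixel columns grow to the right and rows downward; lengths in mm; the calibration is good to about 2 mm. A picture is of the moment at which its call begins. There is no depth.
- job_done(): hands the job in, once; it reports no verdict.
The state is a dict: "time_s": time; "qpos": joint angles; "qvel": joint speeds; "effort": joint torques, N m; "ee_pos": TCP position; "ee_rot": TCP orientation; "force": force on the tool from outside, world axes, zero at the start; "torque": the same for the moment, N m; "gripper_width": finger opening in mm.
Only numpy, scipy, OpenCV 4.12 (cv2) and the standard library are available. Lean on these libraries where they do the work, as an engineer would, in place of code of your own. Each camera call takes 0.05 s, during which the arm holds its last target.

## Working session

There is one attempt and no reset: what is moved stays moved. The work goes in short steps, Python scripts to look and compute and a shell command to move; the robot and the scene stay as the last step left them, time stands still between calls to the robot, and variables do not carry over. Pictures are saved under pics/ and viewed, and the job is handed in when it is done.

```bash
mkdir -p pics
cat > h.py <<'E'
import numpy as np,cv2
from workcell import state,grab_frame,job_done,hold_point_z
def snap(n,f):
    d=grab_frame(n); cv2.imwrite('pics/'+f+'.png',d['frame'][:,:,::-1]); np.savez('pics/'+f+'.npz',**d); return d
def load(f): return dict(np.load('pics/'+f+'.npz'))
def ray(d,u,v,z):
    T=np.array(d['view']);R=T[:3,:3];c=-R.T@T[:3,3]
    r=R.T@np.array([(u-d['cx'])/d['fx'],(v-d['cy'])/d['fy'],1]);s=(z-c[2])/r[2];return c+s*r
def proj(d,p):
    T=np.array(d['view']);q=T[:3,:3]@np.array(p,float)+T[:3,3];return d['fx']*q[0]/q[2]+d['cx'],d['fy']*q[1]/q[2]+d['cy']
E
python3 - <<'E'
from h import *
for n in('scene','top'):
    d=snap(n,n+'0');T=np.array(d['view']);print(n,d['fx'],d['fy'],d['cx'],d['cy'],(-T[:3,:3].T@T[:3,3]).round(1),T[:3,:3].round(3).tolist())
s=state();print(s,hold_point_z)
E
```

```text
scene 371.04838396909554 371.04838396909554 325.930619546084 203.4460158362766 [1151.3  174.8  536.7] [[-0.314, 0.949, -0.011], [0.552, 0.173, -0.816], [-0.773, -0.262, -0.578]]
top 365.7424432564393 365.7424432564393 318.8105013255056 198.28817234110298 [ 346.5  -52.4 1026.9] [[-0.026, -1.0, -0.01], [-0.993, 0.027, -0.116], [0.116, 0.007, -0.993]]
{'time_s': 0.1, 'qpos': array([-6.93271437e+01,  1.83462384e+01,  8.96987957e+01, -3.32467494e-04,
        7.20438300e+01, -1.14450578e+00]), 'qvel': array([ 0.0524212 , -0.04312752, -0.11440602, -0.05314233,  0.03020542,
        0.04701616]), 'effort': array([ 4.14859487e-04, -4.13331628e+01, -2.32510132e+01,  7.29598291e-02,
        4.21874668e-02, -4.93059486e-05]), 'ee_pos': array([ 213.53794611, -533.35312038,  187.62602955]), 'ee_rot': array([-1.79911147e+02, -1.45892484e-03,  2.18174637e+01]), 'force': array([0.03648448, 0.06707745, 0.93185001]), 'torque': array([-0.04712793,  0.0067856 , -0.01529014]), 'gripper_width': 91.2265244150631} -18.8
```

```bash
ls pics
```

```text
scene0.npz
scene0.png
top0.npz
top0.png
```

View pics/scene0.png

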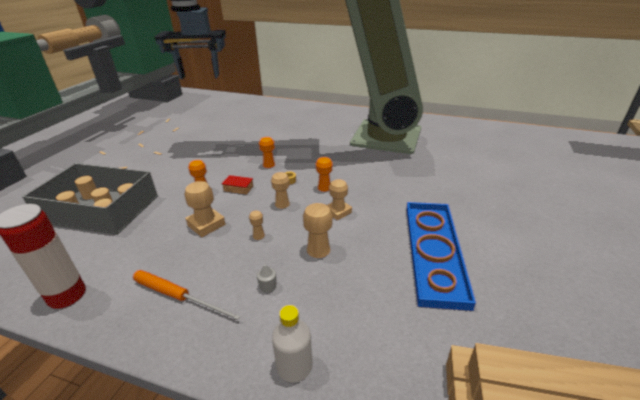

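View pics/top0.png

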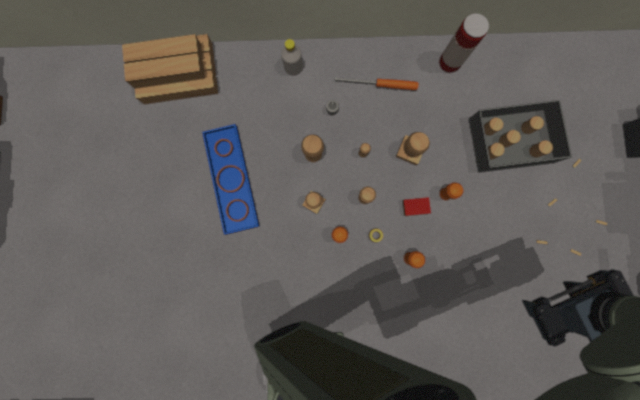

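The top view shows the large doll at (312,147), the medium at (367,194) and the small at (364,150). The raw ones are at (412,148) and (314,202). The rings are at (223,148), (231,180) and (237,210), with the widest in the middle.

Run:
```python
from h import *
d=load('top0');s=load('scene0')
def comps(d,roi,ma,lab,hole=False):
    x0,y0,x1,y1=roi;f=d['frame'][y0:y1,x0:x1];hsv=cv2.cvtColor(f,cv2.COLOR_RGB2HSV)
    m=ma(hsv).astype(np.uint8)*255
    cs,h=cv2.findContours(m,cv2.RETR_CCOMP,cv2.CHAIN_APPROX_NONE)
    for c in cs:
        if cv2.contourArea(c)>15:
            c=c+np.array([x0,y0]);(u,v),(a,b),t=cv2.fitEllipse(c);bb=cv2.boundingRect(c);print(lab,'ell',round(u,1),round(v,1),'ax',round(a,1),round(b,1),'bb',bb,'ar',cv2.contourArea(c))
wood=lambda h:(h[...,0]>5)&(h[...,0]<20)&(h[...,1]>70)&(h[...,1]<190)&(h[...,2]>80)
comps(d,(290,120,450,225),wood,'top doll')
comps(s,(170,160,370,270),wood,'scene doll')
nb=lambda h:(h[...,0]>95)&(h[...,0]<125)&(h[...,1]>120)
comps(d,(195,115,270,245),nb,'top tray')
comps(s,(395,195,480,310),nb,'scene tray')
big=np.hstack([cv2.resize(d['frame'][115:245,195:275],None,fx=4,fy=4,interpolation=cv2.INTER_CUBIC),cv2.resize(d['frame'][115:245,295:415],None,fx=4,fy=4,interpolation=cv2.INTER_CUBIC)])
cv2.imwrite('pics/zoom.png',big[:,:,::-1])
```

```text
top doll ell 313.4 201.6 ax 19.0 19.6 bb (303, 191, 22, 22) ar 277.0
top doll ell 367.2 194.5 ax 15.2 16.0 bb (359, 187, 17, 17) ar 186.5
top doll ell 364.9 148.0 ax 9.9 10.0 bb (360, 143, 11, 11) ar 76.0
top doll ell 311.9 145.1 ax 20.7 21.3 bb (302, 135, 22, 22) ar 342.5
top doll ell 413.3 147.0 ax 25.4 34.0 bb (397, 132, 33, 33) ar 648.5
top doll ell 409.8 149.0 ax 12.2 19.2 bb (403, 138, 17, 20) ar 131.5
scene doll ell 256.6 223.8 ax 12.3 32.8 bb (249, 211, 15, 29) ar 278.5
scene doll ell 238.6 186.7 ax 13.1 28.2 bb (223, 180, 30, 14) ar 164.0
scene doll ell 282.7 186.4 ax 22.6 39.3 bb (271, 171, 25, 38) ar 540.0
scene doll ell 290.8 175.2 ax 8.3 10.4 bb (285, 171, 11, 11) ar 58.0
scene doll ell 324.4 209.8 ax 42.2 86.1 bb (303, 160, 49, 98) ar 1800.5
scene doll ell 201.6 202.9 ax 32.5 80.0 bb (185, 160, 40, 77) ar 1639.5
scene doll ell 197.4 169.9 ax 16.3 23.1 bb (188, 160, 18, 22) ar 282.5
top tray ell 236.9 209.9 ax 16.2 16.7 bb (229, 202, 17, 17) ar 211.5
top tray ell 230.0 178.3 ax 20.8 21.9 bb (219, 168, 23, 22) ar 356.5
top tray ell 223.1 147.3 ax 11.7 12.5 bb (217, 141, 13, 13) ar 113.5
top tray ell 230.2 179.6 ax 38.4 134.8 bb (203, 125, 56, 109) ar 3556.5
top tray ell 236.8 210.0 ax 24.2 25.0 bb (224, 198, 26, 25) ar 473.5
top tray ell 229.9 178.4 ax 29.1 30.6 bb (214, 164, 32, 30) ar 695.5
top tray ell 223.1 147.2 ax 20.0 20.5 bb (213, 137, 22, 21) ar 319.5
scene tray ell 441.6 280.1 ax 10.1 19.5 bb (432, 275, 20, 12) ar 151.5
scene tray ell 435.1 247.5 ax 15.6 30.5 bb (420, 239, 31, 18) ar 373.0
scene tray ell 429.6 220.5 ax 8.6 19.9 bb (420, 216, 21, 10) ar 132.5
scene tray ell 438.0 261.0 ax 55.6 130.7 bb (407, 202, 68, 108) ar 5120.5
scene tray ell 441.5 280.1 ax 24.9 31.3 bb (426, 267, 32, 27) ar 609.0
scene tray ell 435.2 247.7 ax 29.4 41.8 bb (415, 233, 42, 31) ar 963.0
scene tray ell 429.7 220.4 ax 21.5 30.7 bb (415, 209, 31, 23) ar 517.0
```

View pics/zoom.png

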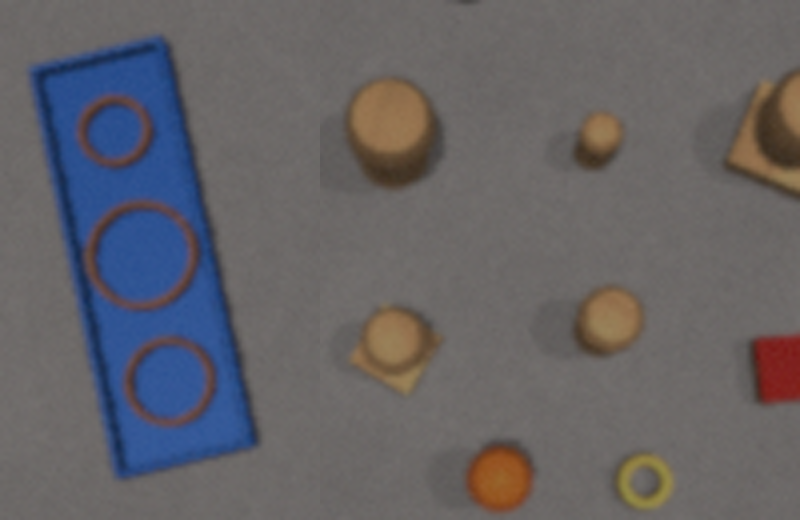

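Run:
```python
from h import *
d=load('top0');s=load('scene0')
for n,u,v,h in(('L',311.9,145.1,112),('M',367.2,194.5,88),('S',364.9,148,66)):
    for z in (h,h-8): 
        p=ray(d,u,v,z);print(n,z,p.round(1),'scene foot',np.round(proj(s,[p[0],p[1],0]),1),'top',np.round(proj(s,[p[0],p[1],h]),1),'topfoot',np.round(proj(d,[p[0],p[1],0]),1))
for n,a,b in(('sM',(236.9,209.95),(441.6,280.1)),('sL',(229.95,178.35),(435.1,247.6)),('sS',(223.1,147.25),(429.6,220.5))):
    print(n,ray(d,*a,17).round(1),ray(s,*b,17).round(1))
# swap check
for b in ((441.6,280.1),(435.1,247.6),(429.6,220.5)): print(ray(s,*b,17).round(1))
z=s['frame']
big=np.hstack([cv2.resize(z[155:265,180:370],None,fx=4,fy=4,interpolation=cv2.INTER_CUBIC)])
cv2.imwrite('pics/zoom2.png',big[:,:,::-1])
```

```text
L 112 [591.2 -32.  112. ] scene foot [319.2 246.9] top [318.  204.4] topfoot [313.  155.3]
L 104 [593.3 -31.8 104. ] scene foot [318.9 247.5] top [317.7 205. ] topfoot [312.9 154.5]
M 88 [ 462.8 -171.3   88. ] scene foot [283.6 202.8] top [280.8 172.6] topfoot [363.4 198.4]
M 80 [ 463.8 -172.3   80. ] scene foot [283.1 203. ] top [280.2 172.7] topfoot [363.8 198.1]
S 66 [ 591.5 -173.1   66. ] scene foot [259.9 234.2] top [256.4 210.5] topfoot [362.2 153.8]
S 58 [ 593.5 -174.1   58. ] scene foot [259.1 234.6] top [255.5 211. ] topfoot [362.6 153.1]
sM [438.1 182.6  17. ] [626.9 222.8  17. ]
sL [527.6 202.2  17. ] [538.7 203.5  17. ]
sS [617.5 221.9  17. ] [449.6 183.9  17. ]
[626.9 222.8  17. ]
[538.7 203.5  17. ]
[449.6 183.9  17. ]
```

View pics/zoom2.png

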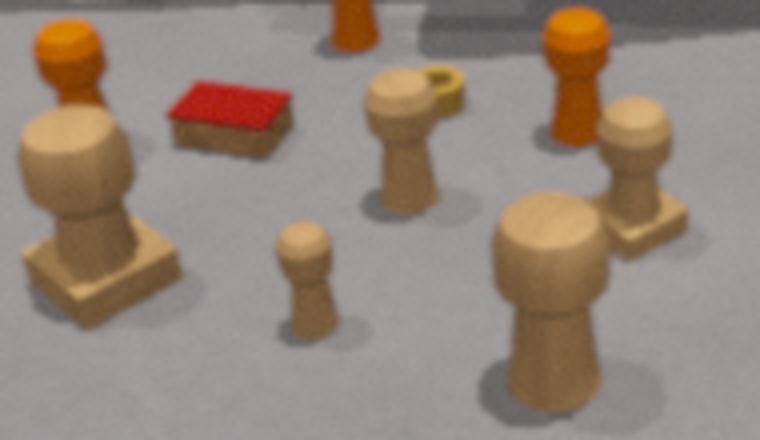

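Run:
```python
from h import *
d=load('top0');s=load('scene0')
C=np.array([1151.3,174.8])
for n,u,v,r in(('L',318.2,257.5,26),('M',282.5,208,19),('S',259,239.5,14)):
    p=ray(s,u,v,0)[:2];e=(C-p)/np.linalg.norm(C-p);print(n,'scene foot est',(p-e*r).round(1))
for z in (11,):
  for n,a,b in(('sM',(236.9,209.95),(429.6,220.5)),('sL',(229.95,178.35),(435.1,247.6)),('sS',(223.1,147.25),(441.6,280.1))):
    print(n,ray(d,*a,z).round(1),ray(s,*b,z).round(1))
# outer silhouette fit of doll in top (dark incl.): head sides lateral
```

```text
L scene foot est [598.5 -32.3]
M scene foot est [ 467.2 -173.6]
S scene foot est [ 596.7 -174.1]
sM [438.7 184.   11. ] [441.5 184.   11. ]
sL [528.7 203.7  11. ] [531.6 203.9  11. ]
sS [619.1 223.5  11. ] [620.8 223.4  11. ]
```

```bash
cat >> h.py <<'E'
from scipy.spatial.transform import Rotation as Ro
def to(x,y,z):
    s=state();R=Ro.from_euler('xyz',s['ee_rot'],degrees=True)
    dl=R.inv().apply(np.array([x,y,z])-s['ee_pos']);n=np.ceil(np.abs(dl).max()/60)
    print('t',round(s['time_s'],2),'pos',s['ee_pos'].round(1),'rot',s['ee_rot'].round(1),'F',s['force'].round(1),'w',round(s['gripper_width'],1),'| shift',dl.round(1),'rows',n,'each',(dl/n).round(2))
E
python3 -m creep '[[0,0,0,0,0,0,9.5],[0,0,0,0,0,0,0]]' 15
python3 -c "
from h import *
to(595,-32,187)"
```

```text
time_s: 0.35
ee_pos: [213.6, -533.6, 188.0]
ee_rot: [-180.0, 0.0, 12.4]
force: [0.4, -0.6, -0.5]
gripper_width: 91.4
t 0.35 pos [ 213.6 -533.6  188. ] rot [-180.     0.    12.4] F [ 0.4 -0.6 -0.5] w 91.4 | shift [ 480.4 -407.8    1.2] rows 9.0 each [ 53.37 -45.31   0.14]
```

```bash
python3 -m creep '[[0,43,-36,0,0,0,0],[0,43,-36,0,0,0,0],[0,43,-36,0,0,0,0],[0,43,-36,0,0,0,0],[0,43,-36,0,0,0,0]]'
python3 -m creep '[[0,43,-36,0,0,0,0],[0,43,-36,0,0,0,0],[0,43,-36,0,0,0,0],[0,43,-36,0,0,0,0],[0,43,-36,0,0,0,0]]'
python3 -m creep '[[0,0,0,0,0,0,0]]'
python3 -c "
from h import *
to(595,-32,187)"
```

```text
time_s: 0.98
ee_pos: [386.2, -310.6, 188.4]
ee_rot: [180.0, -0.0, 12.5]
force: [0.2, -0.4, 0.2]
gripper_width: 91.3
time_s: 1.6
ee_pos: [557.9, -88.8, 188.3]
ee_rot: [180.0, 0.0, 12.5]
force: [1.2, 0.1, -0.3]
gripper_width: 91.1
time_s: 1.72
ee_pos: [558.7, -87.4, 187.7]
ee_rot: [-180.0, -0.0, 12.8]
force: [-1.0, -0.5, -0.2]
gripper_width: 90.8
t 1.73 pos [558.7 -87.4 187.7] rot [-180.    -0.    12.8] F [-1.  -0.5 -0.2] w 90.8 | shift [ 47.6 -46.    0.8] rows 1.0 each [ 47.63 -46.05   0.77]
```

```bash
python3 -m creep '[[0,24,-23,0,0,0,0],[0,24,-23,0,0,0,0],[0,0,0,0,0,0,0]]'
python3 -c "
from h import *
to(595,-32,62)
snap('scene','a1')"
```

```text
time_s: 2.1
ee_pos: [594.3, -34.7, 187.9]
ee_rot: [180.0, 0.0, 12.5]
force: [-0.1, -0.6, 0.3]
gripper_width: 91.2
t 2.1 pos [594.3 -34.7 187.9] rot [180.    0.   12.5] F [-0.1 -0.6  0.3] w 91.2 | shift [  1.4  -2.5 125.9] rows 3.0 each [ 0.47 -0.82 41.96]
```

View pics/a1.png

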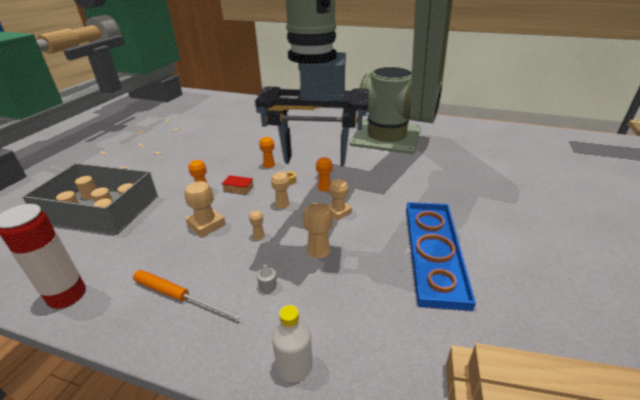

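The fingers (tips near (287,163) and (345,163)) straddle the large doll's head, so I'm descending.

```bash
python3 -m creep '[[0,1.4,-2.5,20,0,0,0],[0,0,0,35,0,0,0],[0,0,0,35,0,0,0],[0,0,0,35,0,0,0],[0,0,0,0,0,0,0]]'
python3 -m creep '[[0.5,0,0,0,0,0,0],[0.5,0,0,0,0,0,0],[0.5,0,0,0,0,0,0],[0.5,0,0,0,0,0,0],[0.5,0,0,0,0,0,0]]' 15
python3 -c "
from h import *
to(595,-32,62)
snap('scene','a2')"
```

```text
time_s: 2.78
ee_pos: [591.8, -33.8, 61.0]
ee_rot: [-179.9, 0.4, 12.3]
force: [0.3, 0.2, 0.4]
gripper_width: 91.4
time_s: 3.4
ee_pos: [595.6, -32.6, 64.3]
ee_rot: [179.9, -0.1, 12.3]
force: [-0.3, -0.9, 5.2]
gripper_width: 58.2
t 3.4 pos [595.6 -32.6  64.3] rot [ 1.799e+02 -1.000e-01  1.230e+01] F [-0.3 -0.9  5.2] w 58.2 | shift [-0.5 -0.8  2.3] rows 1.0 each [-0.49 -0.76  2.27]
```

View pics/a2.png

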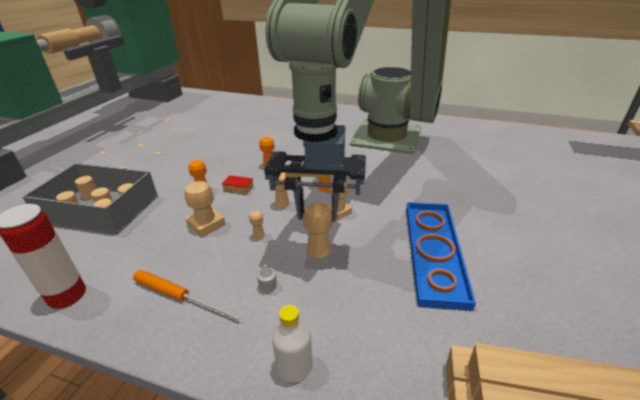

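Run:
```python
from h import *
s=load('a2');x0,y0=230,140
big=cv2.resize(s['frame'][y0:y0+130,x0:x0+150],None,fx=4,fy=4,interpolation=cv2.INTER_CUBIC)
S=state()
R=Ro.from_euler('xyz',S['ee_rot'],degrees=True)
for o in ([0,29,0],[0,-29,0],[0,0,0]):
    u,v=proj(s,S['ee_pos']+R.apply(o));print(u,v);cv2.circle(big,(int((u-x0)*4),int((v-y0)*4)),4,(0,255,0),-1)
cv2.imwrite('pics/z3.png',big[:,:,::-1])
```

```text
303.4208264060977 223.81875069465647
331.64345652451453 225.4429121089087
317.4830851280052 224.62800829813014
```

View pics/z3.png

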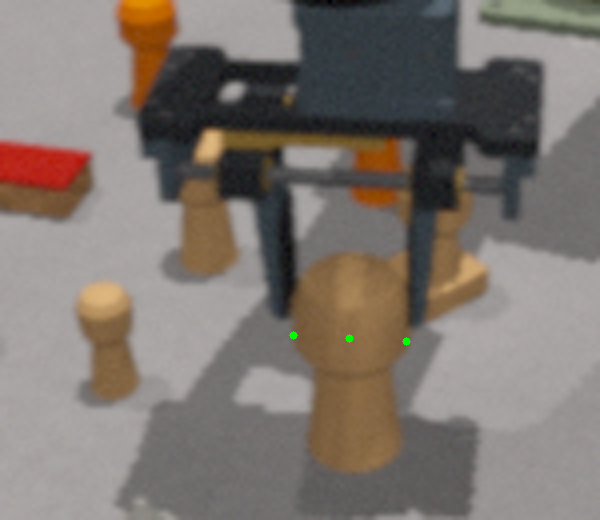

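Run:
```python
from h import *
s=load('a1');x0,y0=240,80
p=np.array([594.3,-34.7,187.9]);R=Ro.from_euler('xyz',[180,0,12.5],degrees=True)
big=cv2.resize(s['frame'][y0:y0+130,x0:x0+150],None,fx=4,fy=4,interpolation=cv2.INTER_CUBIC)
for o in ([0,45,0],[0,-45,0],[0,0,0]):
    u,v=proj(s,p+R.apply(o));print(u,v);cv2.circle(big,(int((u-x0)*4),int((v-y0)*4)),4,(0,255,0),-1)
cv2.imwrite('pics/z4.png',big[:,:,::-1])
d=snap('top','t2')
S=state();u,v=proj(d,S['ee_pos']);print(u,v,S['gripper_width'],S['force'])
b=cv2.resize(d['frame'][90:220,240:400],None,fx=4,fy=4);cv2.imwrite('pics/z5.png',b[:,:,::-1])
```

```text
291.08961915376744 170.67327246270554
339.3264499659841 172.7072243670195
315.06762458913937 171.6843278947422
312.6008481784795 148.0837227535622 58.497070275591994 [-0.29518323 -1.0329408   5.68974771]
```

View pics/z4.png

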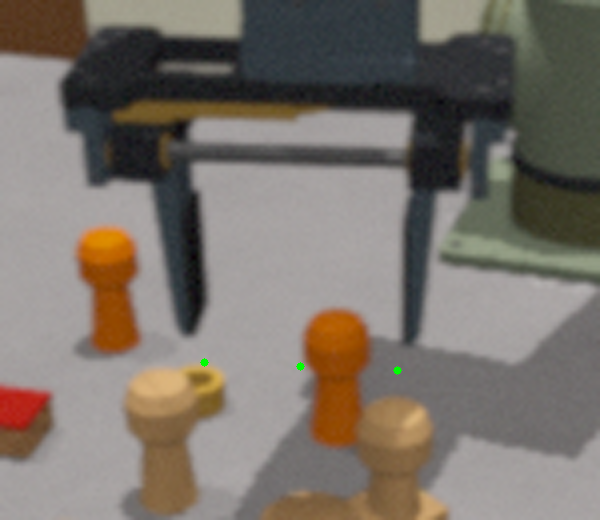

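View pics/z5.png

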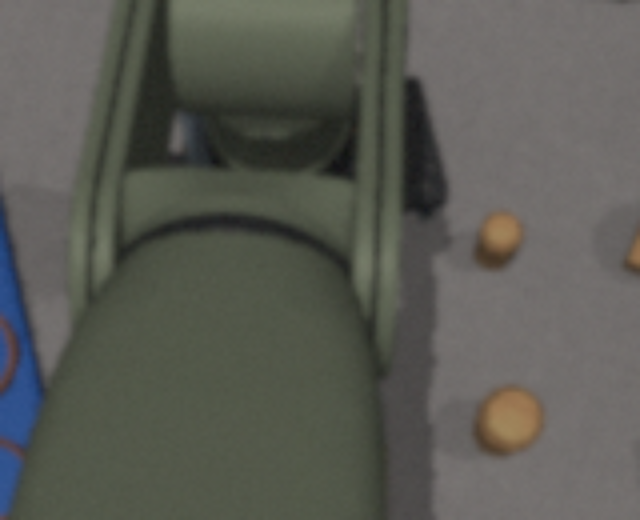

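The image puts the fingertips about 10 mm higher than the reported TCP. The 58 mm width and upward force fit a grip on the rounded shoulder above the band, so I'll reopen and regrip lower.

```bash
python3 -m creep '[[0.1,0,0,0,0,0,0],[0.1,0,0,0,0,0,0],[0.1,0,0,0,0,0,0]]'
python3 -m creep '[[0.1,0,0,9,0,0,0],[0.1,0,0,0,0,0,0]]'
python3 -m creep '[[0.5,0,0,0,0,0,0],[0.5,0,0,0,0,0,0],[0.5,0,0,0,0,0,0],[0.5,0,0,0,0,0,0]]' 15
python3 -c "
from h import *
to(595,-32,62)
s=snap('scene','a3')
b=cv2.resize(s['frame'][140:270,230:380],None,fx=4,fy=4,interpolation=cv2.INTER_CUBIC);cv2.imwrite('pics/z6.png',b[:,:,::-1])
print(proj(s,(0,0,0)))"
```

```text
time_s: 3.88
ee_pos: [594.5, -32.4, 62.9]
ee_rot: [-180.0, 0.1, 12.3]
force: [-0.7, -0.2, -0.4]
gripper_width: 81.7
time_s: 4.12
ee_pos: [594.0, -32.4, 53.1]
ee_rot: [-180.0, 0.1, 12.3]
force: [0.3, -0.6, 0.3]
gripper_width: 82.2
time_s: 4.62
ee_pos: [595.1, -32.5, 54.5]
ee_rot: [180.0, -0.0, 12.3]
force: [-0.2, 0.4, 0.2]
gripper_width: 59.3
t 4.62 pos [595.1 -32.5  54.5] rot [180.   -0.   12.3] F [-0.2  0.4  0.2] w 59.3 | shift [ 0.1 -0.5 -7.5] rows 1.0 each [ 0.05 -0.54 -7.51]
(np.float64(385.9602261988116), np.float64(135.75084614035165))
```

View pics/z6.png

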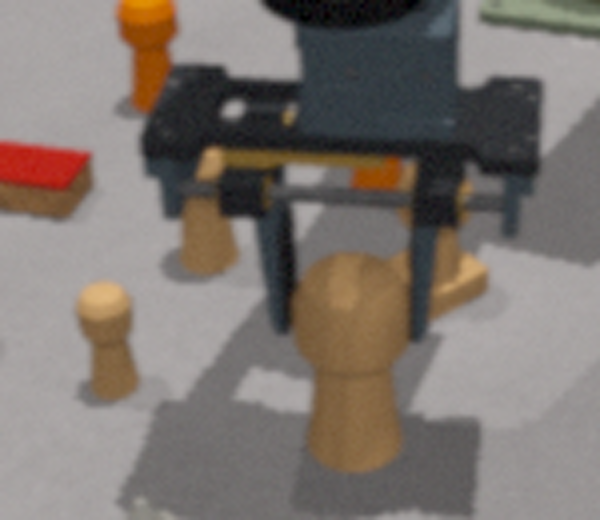

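```bash
python3 -m creep '[[0.6,0,0,-15,0,0,0],[0.6,0,0,-30,0,0,0],[0.6,0,0,-30,0,0,0],[0.6,0,0,0,0,0,0]]'
python3 -c "
from h import *
to(595,-32,62)
s=snap('scene','a4')
b=cv2.resize(s['frame'][120:270,230:380],None,fx=4,fy=4,interpolation=cv2.INTER_CUBIC);cv2.imwrite('pics/z7.png',b[:,:,::-1])"
```

```text
time_s: 5.18
ee_pos: [596.9, -32.5, 132.6]
ee_rot: [179.9, -0.4, 12.3]
force: [0.5, -0.7, -2.0]
gripper_width: 59.5
t 5.17 pos [596.9 -32.5 132.6] rot [179.9  -0.4  12.3] F [ 0.5 -0.7 -2. ] w 59.5 | shift [-2.2 -1.1 70.6] rows 2.0 each [-1.12 -0.53 35.29]
```

View pics/z7.png

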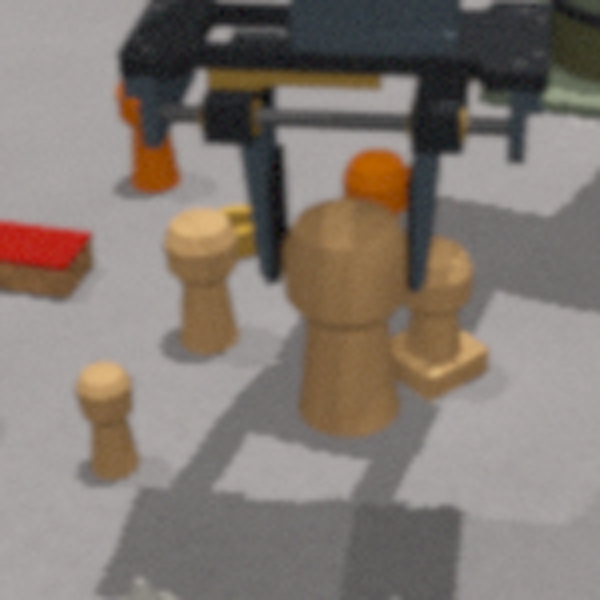

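Run:
```python
from h import *
s=load('a4');C=np.array([1151.3,174.8])
p=ray(s,316.8,228,78.5)[:2];e=(C-p)/np.linalg.norm(C-p);print((p-e*26).round(1))
q=ray(s,318.2,209+0,112)
print('top', ray(s,316.8,170+3,112+78.5))
to(530+0,204+0,132)
```

```text
[598.5 -33.3]
top [601.97160703 -28.51922721 190.5       ]
t 5.22 pos [595.5 -32.5 130.6] rot [ 1.80e+02 -1.00e-01  1.23e+01] F [-0.4 -0.9 -1.6] w 59.5 | shift [ -13.5 -245.    -1.6] rows 5.0 each [ -2.71 -49.    -0.33]
```

```bash
python3 -m creep '[[0.6,-3,-49,0,0,0,0],[0.6,-3,-49,0,0,0,0],[0.6,-3,-49,0,0,0,0],[0.6,-3,-49,0,0,0,0],[0.6,-2,-49,0,0,0,0]]'
python3 -m creep '[[0.6,0,0,0,0,0,0],[0.6,0,0,0,0,0,0]]'
python3 - <<'E'
from h import *
to(530,203.6,100)
s=snap('scene','a5');d=snap('top','t5')
b=cv2.resize(s['frame'][130:300,360:510],None,fx=3,fy=3,interpolation=cv2.INTER_CUBIC);cv2.imwrite('pics/z8.png',b[:,:,::-1])
E
```

```text
time_s: 5.85
ee_pos: [527.3, 205.0, 127.8]
ee_rot: [180.0, 0.2, 12.3]
force: [1.3, 0.0, -1.1]
gripper_width: 59.2
time_s: 6.1
ee_pos: [528.3, 203.4, 128.2]
ee_rot: [179.9, 0.1, 12.4]
force: [-0.0, -0.2, -0.7]
gripper_width: 59.5
t 6.1 pos [528.3 203.4 128.2] rot [1.799e+02 1.000e-01 1.240e+01] F [-0.  -0.2 -0.7] w 59.5 | shift [ 1.8  0.2 28.2] rows 1.0 each [ 1.78  0.18 28.21]
```

View pics/z8.png

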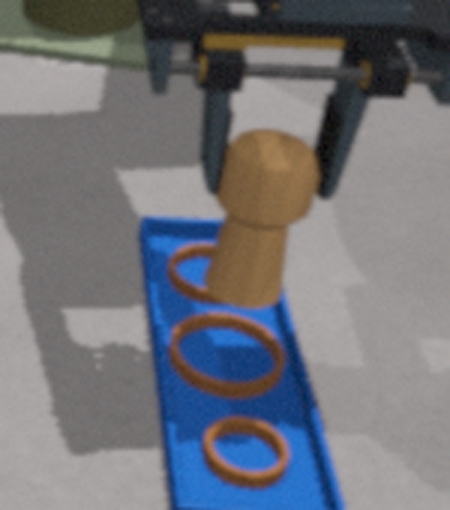

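View pics/t5.png

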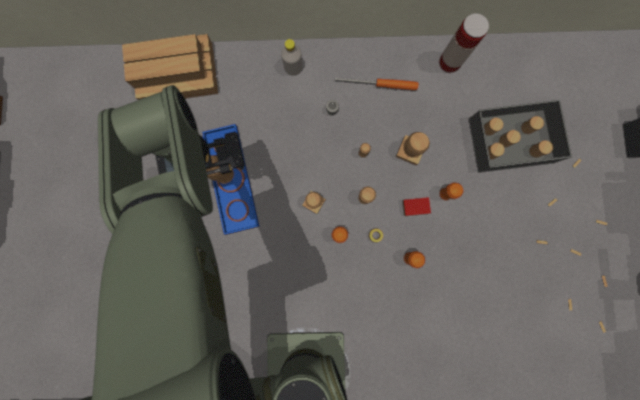

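Run:
```python
from h import *
s=load('a5')
for x in (528,533):
  for z in (74,186): 
    u,v=proj(s,(x,203.5,z));print(x,z,round(u,1),round(v,1),'zoom',((u-360)*3).round(0),((v-130)*3).round(0))
C=np.array([1151.3,174.8])
u,v=360+247/3,130+306/3
p=ray(s,u,v,75)[:2];e=(C-p)/np.linalg.norm(C-p);print((p-e*26).round(1))
```

```text
528 74 440.1 222.8 zoom 240.0 279.0
528 186 450.3 174.6 zoom 271.0 134.0
533 74 439.9 224.3 zoom 240.0 283.0
533 186 450.2 175.9 zoom 270.0 138.0
[531.3 211.3]
```

```bash
python3 -m creep '[[0.6,0,4,15,0,0,0],[0.6,0,0,20,0,0,0],[0.6,0,0,15,0,0,0],[0.6,0,0,0,0,0,0],[0.6,0,0,0,0,0,0]]'
python3 - <<'E'
from h import *
to(530,203.6,59)
s=snap('scene','a6')
b=cv2.resize(s['frame'][150:300,360:510],None,fx=4,fy=4,interpolation=cv2.INTER_CUBIC);cv2.imwrite('pics/z9.png',b[:,:,::-1])
E
```

```text
time_s: 6.82
ee_pos: [530.3, 199.9, 79.6]
ee_rot: [180.0, -0.0, 12.3]
force: [-0.8, 0.2, -1.1]
gripper_width: 59.6
t 6.83 pos [530.3 199.9  79.6] rot [180.   -0.   12.3] F [-0.8  0.2 -1.1] w 59.6 | shift [ 0.4 -3.6 20.6] rows 1.0 each [ 0.44 -3.65 20.63]
```

View pics/z9.png

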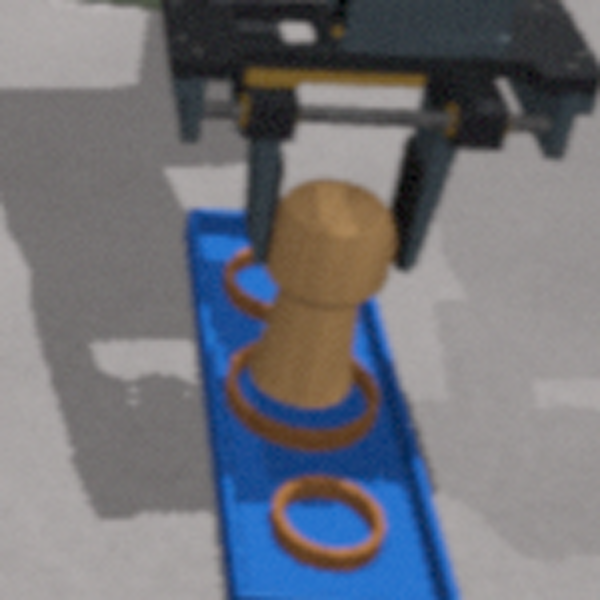

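```bash
python3 - <<'E'
from h import *
s=load('a6');C=np.array([1151.3,174.8])
p=ray(s,360+303/4,150+406/4,26)[:2];e=(C-p)/np.linalg.norm(C-p);print((p-e*26).round(1))
E
python3 -m creep '[[0.6,0,-1,12,0,0,0],[0.6,0,0,5,0,0,0],[0.6,0,0,0,0,0,0]]'
```

```text
[534.8 206.6]
time_s: 7.25
ee_pos: [529.1, 200.9, 61.7]
ee_rot: [180.0, 0.1, 12.3]
force: [-0.2, 0.5, -1.1]
gripper_width: 59.4
```

```bash
python3 -m creep '[[0.6,0,0,2,0,0,0],[0.6,0,0,0,0,0,0]]'
python3 -m creep '[[0.6,0,0,2,0,0,0],[0.6,0,0,0,0,0,0]]'
python3 - <<'E'
from h import *
to(530,203.6,59)
s=snap('scene','a7')
b=cv2.resize(s['frame'][150:300,360:510],None,fx=4,fy=4,interpolation=cv2.INTER_CUBIC);cv2.imwrite('pics/z10.png',b[:,:,::-1])
E
```

```text
time_s: 7.5
ee_pos: [529.7, 201.0, 60.3]
ee_rot: [180.0, -0.0, 12.3]
force: [-0.3, 0.4, -1.4]
gripper_width: 59.3
time_s: 7.75
ee_pos: [530.3, 201.1, 59.4]
ee_rot: [-180.0, -0.1, 12.3]
force: [-0.9, -0.8, 5.4]
gripper_width: 59.5
t 7.75 pos [530.3 201.1  59.4] rot [-1.80e+02 -1.00e-01  1.23e+01] F [-0.9 -0.8  5.4] w 59.5 | shift [ 0.2 -2.5  0.4] rows 1.0 each [ 0.2  -2.49  0.4 ]
```

View pics/z10.png

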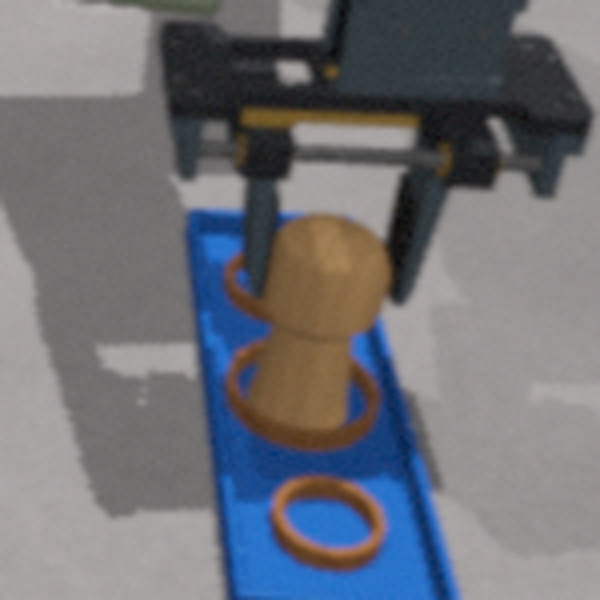

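It touched down inside the wide ring at the expected height (59.4 mm, which is 54.5 + 5) with 5 N. Releasing and lifting now.

```bash
python3 -m creep '[[0.3,0,0,0,0,0,0],[0.2,0,0,0,0,0,0],[0.1,0,0,0,0,0,0],[0.1,0,0,0,0,0,0]]'
python3 -m creep '[[0.1,0,0,-15,0,0,0],[0.1,0,0,-40,0,0,0],[0.1,0,0,-40,0,0,0],[0.1,0,0,-33,0,0,0],[0.1,0,0,0,0,0,0]]'
python3 - <<'E'
from h import *
to(465,-172.5,187)
s=snap('scene','a8')
b=cv2.resize(s['frame'][150:300,360:510],None,fx=4,fy=4,interpolation=cv2.INTER_CUBIC);cv2.imwrite('pics/z11.png',b[:,:,::-1])
E
```

```text
time_s: 8.3
ee_pos: [529.5, 201.0, 58.1]
ee_rot: [180.0, 0.0, 12.3]
force: [0.2, 0.4, 0.9]
gripper_width: 82.1
time_s: 8.93
ee_pos: [531.6, 201.7, 190.2]
ee_rot: [-179.9, -0.4, 12.3]
force: [0.3, 0.2, 0.4]
gripper_width: 81.7
t 8.93 pos [531.6 201.7 190.2] rot [-179.9   -0.4   12.3] F [0.3 0.2 0.4] w 81.7 | shift [-144.9  351.4    1.8] rows 6.0 each [-24.15  58.56   0.3 ]
```

View pics/z11.png

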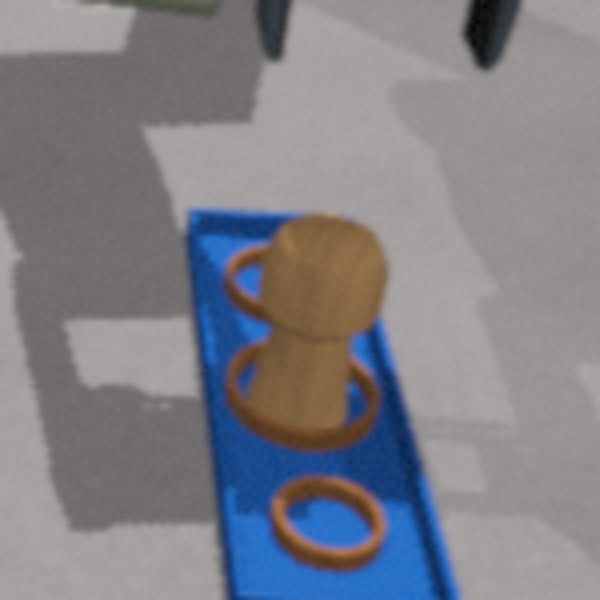

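```bash
python3 -m creep '[[0,-20,49,0,0,0,0],[0,-20,49,0,0,0,0],[0,-20,49,0,0,0,0],[0,-20,49,0,0,0,0],[0,-20,49,0,0,0,0]]'
python3 -m creep '[[0,-20,49,0,0,0,0],[0,-20,49,0,0,0,0],[0,0,0,0,0,0,0],[0,0,0,0,0,0,0]]'
python3 - <<'E'
from h import *
to(465,-172.5,38)
E
```

```text
time_s: 9.6
ee_pos: [482.8, -61.2, 185.0]
ee_rot: [-180.0, 0.1, 12.3]
force: [0.8, -0.5, -0.1]
gripper_width: 91.1
time_s: 10.1
ee_pos: [465.3, -163.4, 185.3]
ee_rot: [-179.9, 0.1, 12.3]
force: [0.1, 0.9, -0.0]
gripper_width: 91.0
t 10.1 pos [ 465.3 -163.4  185.3] rot [-1.799e+02  1.000e-01  1.230e+01] F [ 0.1  0.9 -0. ] w 91.0 | shift [ -2.    9.1 147.3] rows 3.0 each [-0.68  3.04 49.11]
```

```bash
python3 -m creep '[[0.2,-2,9,10,0,0,0],[0.2,0,0,25,0,0,0],[0.2,0,0,25,0,0,0],[0.2,0,0,0,0,0,0]]'
python3 - <<'E'
from h import *
to(465,-172.5,38)
s=snap('scene','b1')
b=cv2.resize(s['frame'][100:250,220:370],None,fx=4,fy=4,interpolation=cv2.INTER_CUBIC);cv2.imwrite('pics/z12.png',b[:,:,::-1])
E
```

```text
time_s: 10.6
ee_pos: [464.5, -171.8, 124.2]
ee_rot: [-179.8, 0.3, 12.4]
force: [0.4, -0.2, 0.8]
gripper_width: 72.5
t 10.6 pos [ 464.5 -171.8  124.2] rot [-179.8    0.3   12.4] F [ 0.4 -0.2  0.8] w 72.5 | shift [ 0.8  1.  86.2] rows 2.0 each [ 0.38  0.5  43.09]
```

View pics/z12.png

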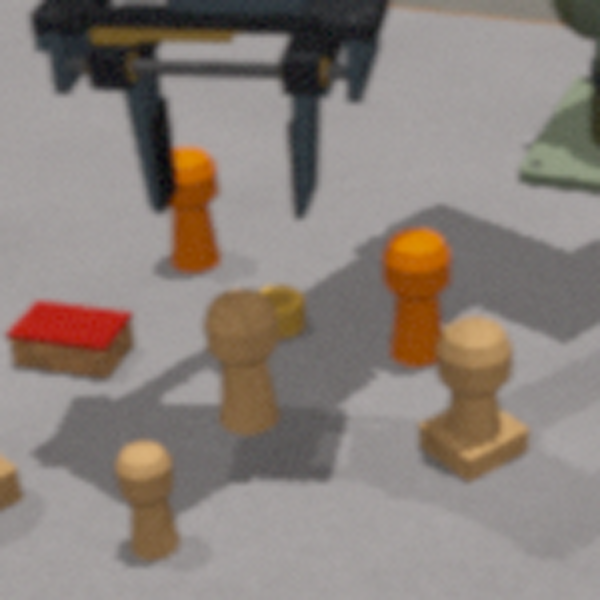

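The fingers are centred above the medium doll, so I'm descending and gripping.

```bash
python3 -m creep '[[0.2,0.8,1,25,0,0,0],[0.2,0,0,30,0,0,0],[0.2,0,0,30,0,0,0],[0.2,0,0,0,0,0,0]]'
python3 -m creep '[[0.65,0,0,0,0,0,0],[0.65,0,0,0,0,0,0],[0.65,0,0,0,0,0,0],[0.65,0,0,0,0,0,0],[0.65,0,0,0,0,0,0]]' 10
python3 -c "
from h import *
to(465,-172.5,38)
s=snap('scene','b2')
b=cv2.resize(s['frame'][100:250,220:370],None,fx=4,fy=4,interpolation=cv2.INTER_CUBIC);cv2.imwrite('pics/z13.png',b[:,:,::-1])"
```

```text
time_s: 11.15
ee_pos: [466.3, -173.4, 40.6]
ee_rot: [-179.9, 0.1, 12.4]
force: [0.2, 0.7, -0.0]
gripper_width: 73.3
time_s: 11.78
ee_pos: [467.6, -174.3, 42.2]
ee_rot: [179.9, -0.1, 12.3]
force: [0.7, -0.6, 6.2]
gripper_width: 43.2
t 11.78 pos [ 467.6 -174.3   42.2] rot [ 1.799e+02 -1.000e-01  1.230e+01] F [ 0.7 -0.6  6.2] w 43.2 | shift [-2.2 -2.3  4.1] rows 1.0 each [-2.16 -2.34  4.15]
```

View pics/z13.png

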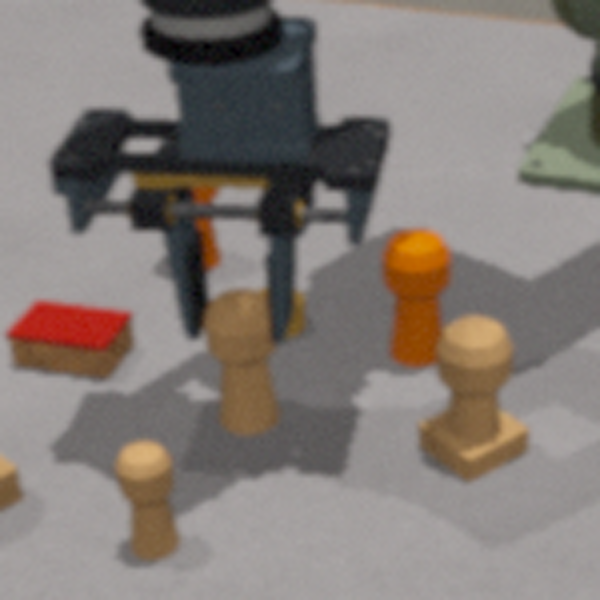

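Upward force of 6 N shows the grip is on the upper shoulder again. I'll regrip about 8 mm lower.

```bash
python3 -m creep '[[0.3,0,0,0,0,0,0],[0.2,0,0,0,0,0,0],[0.2,0,0,0,0,0,0]]'
python3 -m creep '[[0.2,-1,-1,8,0,0,0],[0.2,0,0,0,0,0,0]]'
python3 -m creep '[[0.65,0,0,0,0,0,0],[0.65,0,0,0,0,0,0],[0.65,0,0,0,0,0,0],[0.65,0,0,0,0,0,0],[0.65,0,0,0,0,0,0]]' 10
python3 -m creep '[[0.65,0,0,0,0,0,0]]'
```

```text
time_s: 12.2
ee_pos: [466.8, -173.9, 41.1]
ee_rot: [-180.0, 0.0, 12.3]
force: [0.5, 1.6, -0.7]
gripper_width: 70.2
time_s: 12.45
ee_pos: [464.9, -172.9, 32.4]
ee_rot: [-179.9, 0.1, 12.3]
force: [-0.5, -0.3, -0.4]
gripper_width: 73.1
time_s: 13.08
ee_pos: [465.9, -173.3, 33.5]
ee_rot: [180.0, -0.0, 12.3]
force: [-0.2, -0.0, 0.8]
gripper_width: 42.8
time_s: 13.2
ee_pos: [465.9, -173.3, 33.4]
ee_rot: [180.0, -0.0, 12.3]
force: [-0.4, 0.1, 1.2]
gripper_width: 43.3
```

```bash
python3 -m creep '[[0.7,0,0,-15,0,0,0],[0.7,0,0,-40,0,0,0],[0.7,0,0,-40,0,0,0],[0.7,0,0,-25,0,0,0],[0.7,0,0,0,0,0,0]]' 12
python3 -c "
from h import *
to(440.7,183.4,150)
s=snap('scene','b3')"
```

```text
time_s: 13.82
ee_pos: [467.2, -173.8, 155.9]
ee_rot: [179.8, -0.3, 12.3]
force: [0.0, -0.4, -1.5]
gripper_width: 43.2
t 13.82 pos [ 467.2 -173.8  155.9] rot [179.8  -0.3  12.3] F [ 0.  -0.4 -1.5] w 43.2 | shift [  50.3 -354.6    5. ] rows 6.0 each [  8.39 -59.1    0.83]
```

View pics/b3.png

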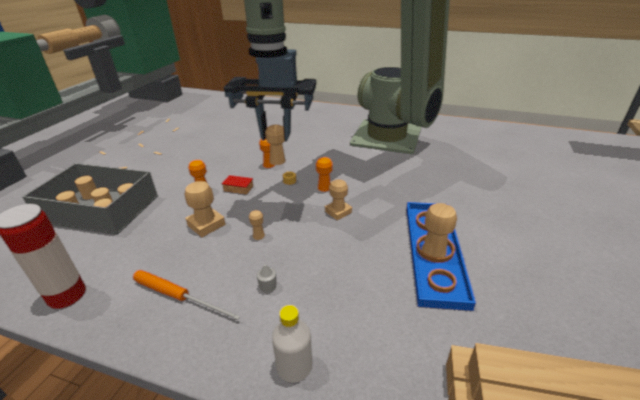

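```bash
python3 -m creep '[[0.7,7,-50,0,0,0,0],[0.7,7,-50,0,0,0,0],[0.7,7,-50,0,0,0,0],[0.7,7,-50,0,0,0,0],[0.7,7,-50,0,0,0,0]]'
python3 -m creep '[[0.7,7,-50,0,0,0,0],[0.7,7,-50,0,0,0,0],[0.7,0,0,0,0,0,0],[0.7,0,0,0,0,0,0]]'
python3 -c "
from h import *
to(440.7,183.4,60)"
```

```text
time_s: 14.5
ee_pos: [445.2, 79.9, 151.9]
ee_rot: [-180.0, 0.2, 12.3]
force: [1.0, -0.1, -0.9]
gripper_width: 43.3
time_s: 15.0
ee_pos: [438.1, 178.5, 152.1]
ee_rot: [179.9, 0.2, 12.4]
force: [-0.1, 0.5, -1.3]
gripper_width: 43.0
t 15.0 pos [438.1 178.5 152.1] rot [179.9   0.2  12.4] F [-0.1  0.5 -1.3] w 43.0 | shift [ 3.8 -4.4 92.1] rows 2.0 each [ 1.92 -2.19 46.06]
```

```bash
python3 -m creep '[[0.7,3.8,-4.4,15,0,0,0],[0.7,0,0,35,0,0,0],[0.7,0,0,30,0,0,0],[0.7,0,0,0,0,0,0],[0.7,0,0,0,0,0,0]]'
python3 -c "
from h import *
to(440.7,183.4,38.5)
s=snap('scene','b4');b=cv2.resize(s['frame'][120:270,360:510],None,fx=4,fy=4,interpolation=cv2.INTER_CUBIC);cv2.imwrite('pics/z14.png',b[:,:,::-1])
d=snap('top','tb4')
b=cv2.resize(d['frame'][115:245,180:300],None,fx=4,fy=4,interpolation=cv2.INTER_CUBIC);cv2.imwrite('pics/z15.png',b[:,:,::-1])"
```

```text
time_s: 15.62
ee_pos: [442.6, 184.0, 73.8]
ee_rot: [-180.0, -0.1, 12.3]
force: [0.8, 0.1, -0.7]
gripper_width: 43.1
t 15.62 pos [442.6 184.   73.8] rot [-1.80e+02 -1.00e-01  1.23e+01] F [ 0.8  0.1 -0.7] w 43.1 | shift [-2.   0.2 35.3] rows 1.0 each [-1.96  0.16 35.28]
```

View pics/z14.png

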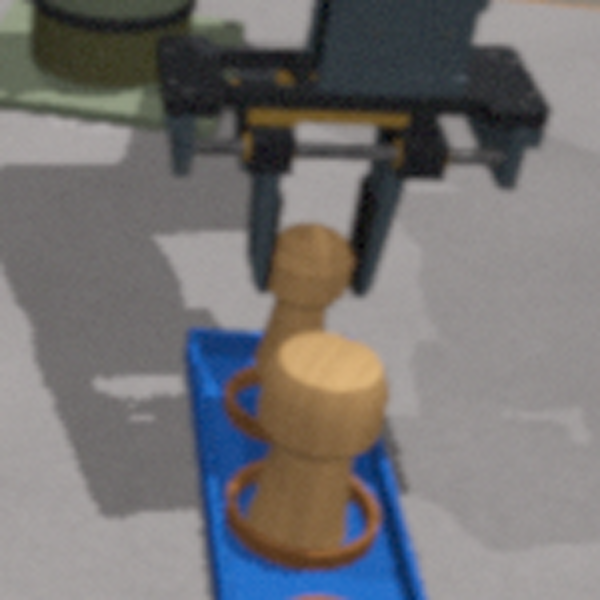

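View pics/z15.png

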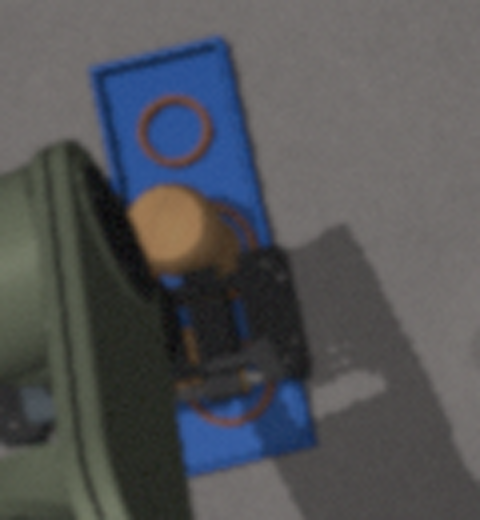

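Run:
```python
from h import *
s=load('b4')
for z in (40,87,105,128): 
    u,v=proj(s,(443,183.5,z));print(z,((u-360)*4).round(0),((v-120)*4).round(0))
```

```text
40 285.0 363.0
87 298.0 293.0
105 304.0 265.0
128 311.0 228.0
```

Run:
```python
from h import *
s=load('b4')
b=cv2.resize(s['frame'][165:225,410:470],None,fx=9,fy=9,interpolation=cv2.INTER_CUBIC)
for z in (40,60,87,105,128):
    u,v=proj(s,(443,183.5,z));cv2.circle(b,(int((u-409.5)*9),int((v-164.5)*9)),4,(0,255,0),-1)
cv2.imwrite('pics/z16.png',b[:,:,::-1])
```

```text
(no output)
```

View pics/z16.png

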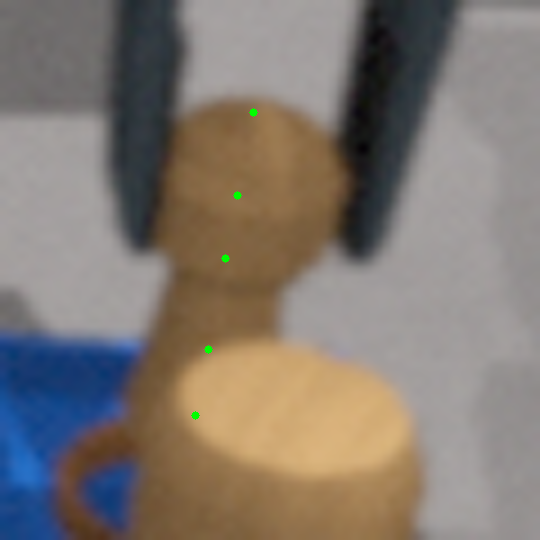

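```bash
python3 -m creep '[[0.7,-2,1.5,15,0,0,0],[0.7,0,0,13,0,0,0],[0.7,0,0,0,0,0,0],[0.7,0,0,0,0,0,0]]'
```

```text
time_s: 16.23
ee_pos: [440.6, 182.6, 45.7]
ee_rot: [-180.0, -0.1, 12.3]
force: [-0.2, 0.2, -0.7]
gripper_width: 43.0
```

```bash
python3 -m creep '[[0.7,0,0,3,0,0,0],[0.7,0,0,2,0,0,0],[0.7,0,0,0,0,0,0]]'
python3 -m creep '[[0.7,0,0,1.5,0,0,0],[0.7,0,0,0,0,0,0]]'
```

```text
time_s: 16.6
ee_pos: [440.0, 182.3, 40.2]
ee_rot: [180.0, 0.0, 12.3]
force: [0.3, -0.6, -1.2]
gripper_width: 43.1
time_s: 16.85
ee_pos: [440.1, 182.3, 38.7]
ee_rot: [180.0, 0.0, 12.3]
force: [0.3, -0.8, -0.7]
gripper_width: 43.4
```

```bash
python3 -m creep '[[0.7,0,0,1,0,0,0],[0.7,0,0,0,0,0,0]]'
python3 -m creep '[[0.7,0,0,1,0,0,0],[0.7,0,0,0,0,0,0]]'
```

```text
time_s: 17.1
ee_pos: [440.6, 182.4, 38.4]
ee_rot: [180.0, -0.1, 12.3]
force: [0.2, -1.7, 3.8]
gripper_width: 43.2
time_s: 17.35
ee_pos: [440.9, 182.1, 38.1]
ee_rot: [180.0, -0.1, 12.3]
force: [-1.0, -3.1, 10.0]
gripper_width: 43.3
```

Contact came at 38.4, exactly as predicted (33.4 + 5). Backing off half a millimetre, releasing and rising.

```bash
python3 -m creep '[[0.5,0,0,-0.8,0,0,0],[0.35,0,0,0,0,0,0],[0.25,0,0,0,0,0,0],[0.25,0,0,0,0,0,0]]'
python3 -m creep '[[0.25,0,0,-15,0,0,0],[0.25,0,0,-40,0,0,0],[0.25,0,0,-50,0,0,0],[0.25,0,0,-45,0,0,0],[0.25,0,0,0,0,0,0]]'
python3 -c "
from h import *
to(594.5,-174,187)
s=snap('scene','b5')"
```

```text
time_s: 17.85
ee_pos: [440.0, 182.3, 37.4]
ee_rot: [180.0, 0.0, 12.3]
force: [-0.3, 0.3, -0.4]
gripper_width: 68.1
time_s: 18.48
ee_pos: [442.5, 183.3, 191.2]
ee_rot: [-179.9, -0.5, 12.3]
force: [0.2, -0.3, -0.7]
gripper_width: 68.7
t 18.48 pos [442.5 183.3 191.2] rot [-179.9   -0.5   12.3] F [ 0.2 -0.3 -0.7] w 68.7 | shift [ 72.3 381.5   4.3] rows 7.0 each [10.32 54.5   0.61]
```

View pics/b5.png

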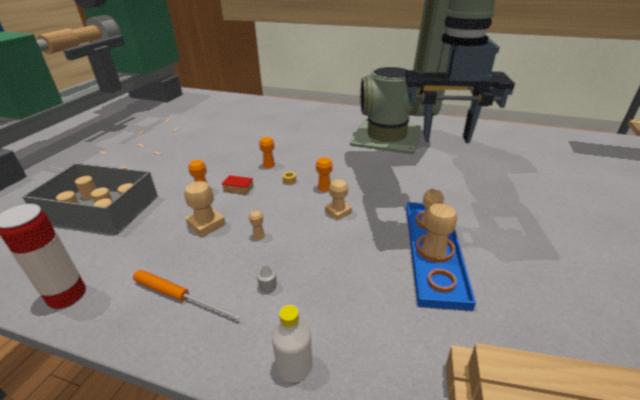

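The medium doll stands in its ring at (433,200). Now the small one.

```bash
python3 -m creep '[[0.3,10,54,0,0,0,0],[0.3,10,54,0,0,0,0],[0.3,10,54,0,0,0,0],[0.3,10,54,0,0,0,0],[0.3,10,54,0,0,0,0]]'
python3 -m creep '[[0.3,10,54,0,0,0,0],[0.3,10,54,0,0,0,0],[0.3,0,0,0,0,0,-10.4],[0.3,0,0,0,0,0,-10.4],[0.3,0,0,0,0,0,-10.4]]'
python3 -m creep '[[0.3,0,0,0,0,0,-10.4],[0.3,0,0,0,0,0,-10.4],[0.3,0,0,0,0,0,-10.4],[0.3,0,0,0,0,0,0],[0.3,0,0,0,0,0,0]]'
python3 -c "
from h import *
to(594.5,-174,100)"
```

```text
time_s: 19.15
ee_pos: [546.0, -72.3, 185.6]
ee_rot: [-179.9, 0.2, 12.3]
force: [0.3, 0.3, 1.1]
gripper_width: 63.8
time_s: 19.77
ee_pos: [588.1, -172.0, 185.1]
ee_rot: [-179.8, 0.1, 43.8]
force: [-0.1, -0.1, -0.6]
gripper_width: 64.1
time_s: 20.4
ee_pos: [588.7, -171.8, 186.6]
ee_rot: [-179.9, -0.0, 74.6]
force: [-0.3, 0.2, -0.2]
gripper_width: 63.7
t 20.4 pos [ 588.7 -171.8  186.6] rot [-179.9   -0.    74.6] F [-0.3  0.2 -0.2] w 63.7 | shift [-0.5  6.3 86.5] rows 2.0 each [-0.27  3.15 43.27]
```

```bash
python3 -m creep '[[0.3,-0.5,6,20,0,0,0],[0.3,0,0,35,0,0,0],[0.3,0,0,35,0,0,0],[0.3,0,0,0,0,0,0]]'
python3 -c "
from h import *
to(594.5,-174,21)
s=snap('scene','c1')
b=cv2.resize(s['frame'][120:270,190:340],None,fx=4,fy=4,interpolation=cv2.INTER_CUBIC);cv2.imwrite('pics/z17.png',b[:,:,::-1])"
```

```text
time_s: 20.9
ee_pos: [592.5, -173.4, 94.7]
ee_rot: [-179.6, -0.0, 74.6]
force: [0.2, -0.2, -0.3]
gripper_width: 63.8
t 20.9 pos [ 592.5 -173.4   94.7] rot [-179.6   -0.    74.6] F [ 0.2 -0.2 -0.3] w 63.8 | shift [-0.1  2.6 73.7] rows 2.0 each [-0.05  1.3  36.84]
```

View pics/z17.png

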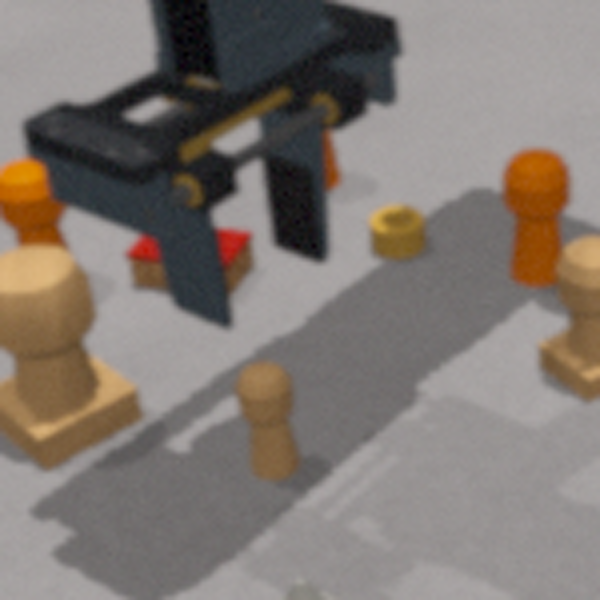

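Run:
```python
from h import *
s=load('c1');d=load('top0')
print(proj(s,(592.5,-173.4,94.7)),[ray(s,253,190.5,z).round(1) for z in(95,105)], ray(d,417,142,112).round(1))
```

```text
(np.float64(254.3542051258622), np.float64(199.7638700065042)) [array([ 561.9, -192.4,   95. ]), array([ 575.2, -184.1,  105. ])] [ 591.7 -301.   112. ]
```

```bash
python3 -m creep '[[0.3,0,2.5,20,0,0,0],[0.3,0,0,30,0,0,0],[0.3,0,0,25,0,0,0],[0.3,0,0,3,0,0,0],[0.3,0,0,0,0,0,0]]'
python3 -c "
from h import *
to(594.5,-174,13)
s=snap('scene','c2')
b=cv2.resize(s['frame'][140:270,190:320],None,fx=4,fy=4,interpolation=cv2.INTER_CUBIC);cv2.imwrite('pics/z18.png',b[:,:,::-1])"
```

```text
time_s: 21.58
ee_pos: [598.6, -175.1, 21.3]
ee_rot: [179.8, 0.0, 74.7]
force: [0.4, -0.4, 0.2]
gripper_width: 63.9
t 21.57 pos [ 598.6 -175.1   21.3] rot [179.8   0.   74.7] F [ 0.4 -0.4  0.2] w 63.9 | shift [ 0.  -4.2  8.3] rows 1.0 each [ 0.03 -4.24  8.33]
```

View pics/z18.png

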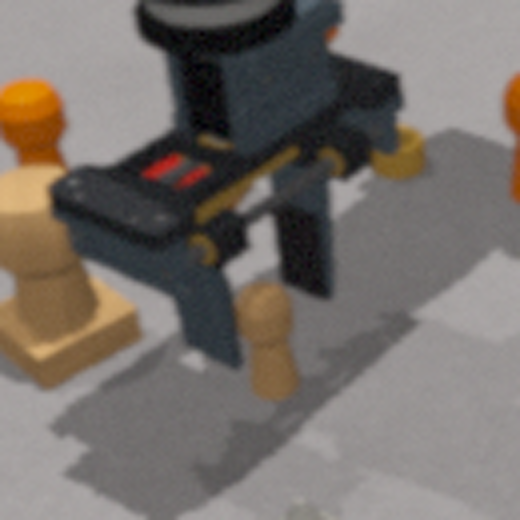

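Run:
```python
from h import *
d=snap('top','tc2');S=state();print(S['ee_pos'],proj(d,S['ee_pos']),proj(d,(594.5,-174,66)))
s=load('c2');print([ray(s,254.3,220.5,z).round(1) for z in(21,30,40)])
b=cv2.resize(d['frame'][90:220,300:440],None,fx=5,fy=4.5,interpolation=cv2.INTER_CUBIC);cv2.imwrite('pics/z19.png',b[:,:,::-1])
```

```text
[ 598.59590264 -175.15520631   21.53505483] (np.float64(363.7186458122744), np.float64(149.49944175745307)) (np.float64(365.20604881082414), np.float64(146.888597012906))
[array([ 573.8, -193.2,   21. ]), array([ 583.8, -186.8,   30. ]), array([ 595. , -179.7,   40. ])]
```

View pics/z19.png

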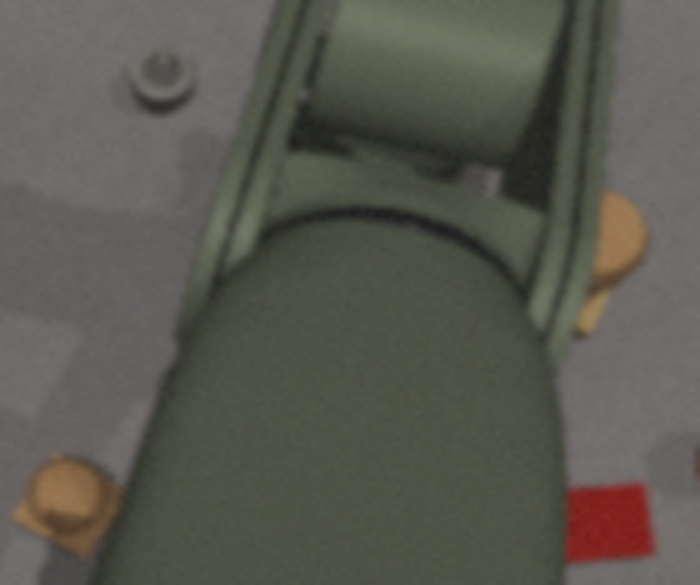

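The near-vertical ray fit in both x and y puts the real fingertips about 20 mm above the reported TCP. I'll go down another 9 mm and centre before gripping.

```bash
python3 -m creep '[[0.3,0,-3,0,0,0,0],[0.3,0,0,9,0,0,0],[0.3,0,0,0,0,0,0]]'
python3 -m creep '[[0.8,0,0,0,0,0,0],[0.8,0,0,0,0,0,0],[0.8,0,0,0,0,0,0],[0.8,0,0,0,0,0,0],[0.8,0,0,0,0,0,0]]' 8
python3 -c "
from h import *
to(594.5,-174,13)
s=snap('scene','c3')
b=cv2.resize(s['frame'][140:270,190:320],None,fx=4,fy=4,interpolation=cv2.INTER_CUBIC);cv2.imwrite('pics/z20.png',b[:,:,::-1])"
```

```text
time_s: 22.05
ee_pos: [593.6, -173.7, 9.8]
ee_rot: [-179.9, 0.0, 74.7]
force: [0.3, -0.5, 0.9]
gripper_width: 63.8
time_s: 22.68
ee_pos: [594.4, -174.0, 10.7]
ee_rot: [180.0, 0.0, 74.7]
force: [0.7, -0.3, -0.3]
gripper_width: 29.3
t 22.68 pos [ 594.4 -174.    10.7] rot [180.    0.   74.7] F [ 0.7 -0.3 -0.3] w 29.3 | shift [-0.   0.1 -2.3] rows 1.0 each [-0.    0.08 -2.29]
```

View pics/z20.png

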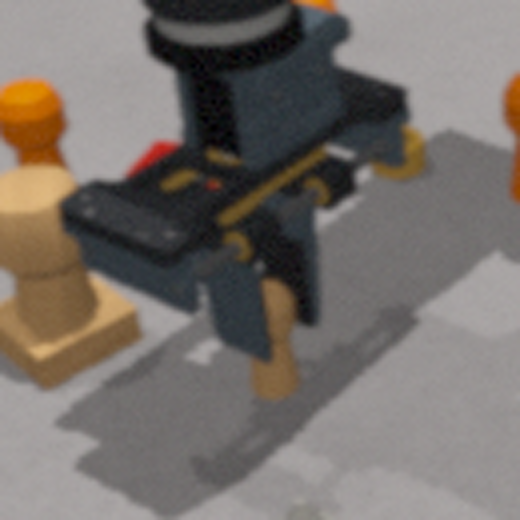

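```bash
python3 -m creep '[[0.8,0,0,-15,0,0,0],[0.8,0,0,-35,0,0,0],[0.8,0,0,-35,0,0,0],[0.8,0,0,0,0,0,10.4],[0.8,0,0,0,0,0,10.4]]'
python3 -m creep '[[0.8,0,0,0,0,0,10.4],[0.8,0,0,0,0,0,10.4],[0.8,0,0,0,0,0,10.4],[0.8,0,0,0,0,0,10.4],[0.8,0,0,0,0,0,0]]'
python3 -c "
from h import *
to(620,223.5,95)
s=snap('scene','c4')"
```

```text
time_s: 23.35
ee_pos: [594.8, -174.1, 97.6]
ee_rot: [179.9, -0.0, 53.6]
force: [0.1, 0.1, 0.2]
gripper_width: 29.0
time_s: 23.98
ee_pos: [594.6, -174.0, 96.6]
ee_rot: [180.0, -0.1, 12.4]
force: [-0.4, 0.1, -0.8]
gripper_width: 29.5
t 23.98 pos [ 594.6 -174.    96.6] rot [ 1.80e+02 -1.00e-01  1.24e+01] F [-0.4  0.1 -0.8] w 29.5 | shift [ 110.5 -382.7    1.5] rows 7.0 each [ 15.78 -54.67   0.21]
```

View pics/c4.png

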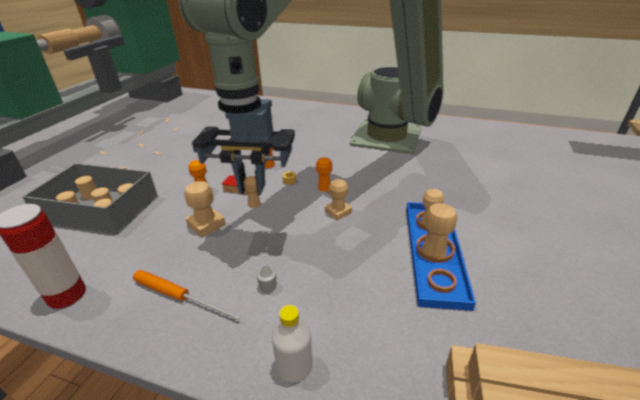

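Held. Now carrying it to the narrow ring.

```bash
python3 -m creep '[[0.8,15,-52,0,0,0,0],[0.8,15,-52,0,0,0,0],[0.8,15,-52,0,0,0,0],[0.8,15,-52,0,0,0,0],[0.8,15,-52,0,0,0,0]]'
python3 -m creep '[[0.8,15,-52,0,0,0,0],[0.8,15,-52,0,0,0,0],[0.8,0,0,0,0,0,0],[0.8,0,0,0,0,0,0]]'
python3 -c "
from h import *
to(620,223.5,60)
s=snap('scene','c5');b=cv2.resize(s['frame'][160:310,370:520],None,fx=4,fy=4,interpolation=cv2.INTER_CUBIC);cv2.imwrite('pics/z21.png',b[:,:,::-1])"
```

```text
time_s: 24.65
ee_pos: [612.2, 97.8, 96.2]
ee_rot: [180.0, -0.0, 12.5]
force: [1.7, 0.2, -0.6]
gripper_width: 29.1
time_s: 25.15
ee_pos: [619.0, 203.7, 95.7]
ee_rot: [180.0, 0.0, 12.4]
force: [1.0, 0.2, 0.7]
gripper_width: 29.2
t 25.15 pos [619.  203.7  95.7] rot [180.    0.   12.4] F [1.  0.2 0.7] w 29.2 | shift [  5.2 -19.1  35.7] rows 1.0 each [  5.21 -19.12  35.65]
```

View pics/z21.png

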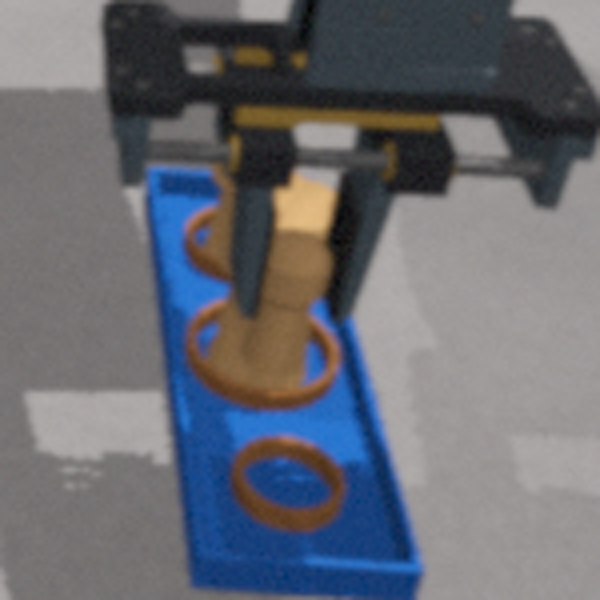

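```bash
python3 -m creep '[[0.8,5,-19,0,0,0,0],[0.8,0,0,20,0,0,0],[0.8,0,0,20,0,0,0],[0.8,0,0,0,0,0,0],[0.8,0,0,0,0,0,0]]'
python3 - <<'E'
from h import *
to(620,223.5,16)
s=snap('scene','c6');x0,y0=395,190;b=cv2.resize(s['frame'][y0:y0+120,x0:x0+120],None,fx=5,fy=5,interpolation=cv2.INTER_CUBIC)
S=state();p=S['ee_pos'];h=p[2]-10.5;print(h)
for z in (h,h+35,h+66):
    u,v=proj(s,(p[0],p[1],z));cv2.circle(b,(int((u-x0+.5)*5),int((v-y0+.5)*5)),3,(0,255,0),-1)
cv2.imwrite('pics/z22.png',b[:,:,::-1])
E
```

```text
time_s: 25.82
ee_pos: [620.8, 223.9, 56.4]
ee_rot: [-180.0, -0.1, 12.3]
force: [0.5, 0.2, 0.5]
gripper_width: 29.1
t 25.82 pos [620.8 223.9  56.4] rot [-1.80e+02 -1.00e-01  1.23e+01] F [0.5 0.2 0.5] w 29.1 | shift [-0.9  0.2 40.4] rows 1.0 each [-0.89  0.24 40.44]
46.24588714619428
```

View pics/z22.png

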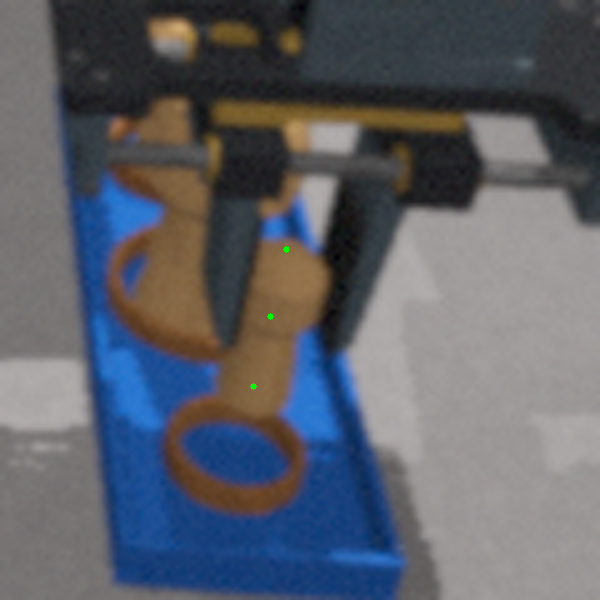

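```bash
python3 - <<'E'
from h import *
s=load('c6');C=np.array([1151.3,174.8])
p=ray(s,395+256/5-.4,190+416/5-.4,46.2)[:2];e=(C-p)/np.linalg.norm(C-p);print((p-e*14).round(1))
E
python3 -m creep '[[0.8,-1,0,15,0,0,0],[0.8,0,0,8,0,0,0],[0.8,0,0,0,0,0,0],[0.8,0,0,0,0,0,0]]'
python3 - <<'E'
from h import *
to(620,223.5,16)
s=snap('scene','c7');x0,y0=395,190;b=cv2.resize(s['frame'][y0:y0+120,x0:x0+120],None,fx=5,fy=5,interpolation=cv2.INTER_CUBIC)
cv2.imwrite('pics/z23.png',b[:,:,::-1])
E
```

```text
[622.  227.4]
time_s: 26.38
ee_pos: [619.3, 223.6, 32.7]
ee_rot: [180.0, -0.0, 12.3]
force: [-1.3, -0.1, -0.8]
gripper_width: 29.6
t 26.38 pos [619.3 223.6  32.7] rot [180.   -0.   12.3] F [-1.3 -0.1 -0.8] w 29.6 | shift [ 0.7  0.2 16.7] rows 1.0 each [ 0.67  0.22 16.67]
```

View pics/z23.png

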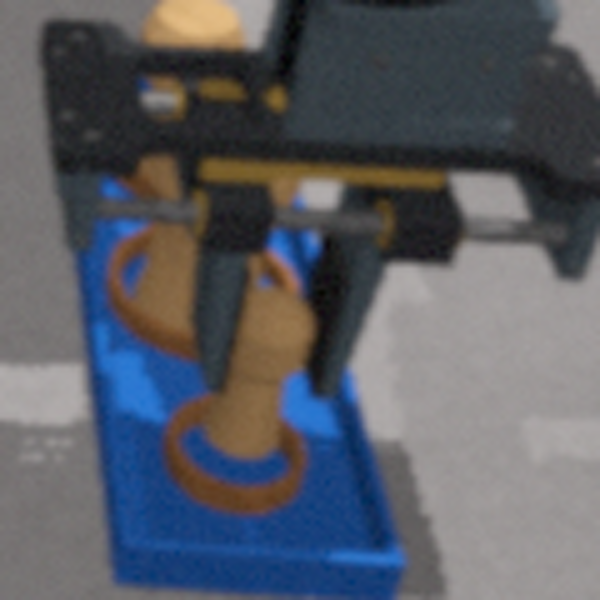

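```bash
python3 -m creep '[[0.8,0,1.5,6,0,0,0],[0.8,0,0,6,0,0,0],[0.8,0,0,0,0,0,0]]'
python3 -m creep '[[0.8,0,0,2,0,0,0],[0.8,0,0,1,0,0,0],[0.8,0,0,0,0,0,0]]'
```

```text
time_s: 26.8
ee_pos: [618.9, 221.8, 19.8]
ee_rot: [180.0, 0.1, 12.3]
force: [-0.1, 0.2, -1.2]
gripper_width: 29.4
time_s: 27.18
ee_pos: [619.5, 222.0, 17.6]
ee_rot: [180.0, -0.0, 12.3]
force: [0.4, -0.3, -0.3]
gripper_width: 29.5
```

```bash
python3 -m creep '[[0.8,0,0,1,0,0,0],[0.8,0,0,0,0,0,0]]'
python3 -m creep '[[0.8,0,0,1,0,0,0],[0.8,0,0,0,0,0,0]]'
```

```text
time_s: 27.42
ee_pos: [619.4, 222.0, 16.6]
ee_rot: [180.0, -0.0, 12.3]
force: [-0.3, 0.4, -0.7]
gripper_width: 29.2
time_s: 27.68
ee_pos: [619.5, 222.1, 15.7]
ee_rot: [180.0, -0.0, 12.3]
force: [1.1, 0.0, -0.7]
gripper_width: 29.3
```

```bash
python3 -m creep '[[0.8,0,0,1,0,0,0],[0.8,0,0,0,0,0,0]]'
python3 - <<'E'
from h import *
s=snap('scene','c8');x0,y0=395,190;b=cv2.resize(s['frame'][y0:y0+120,x0:x0+120],None,fx=5,fy=5,interpolation=cv2.INTER_CUBIC)
cv2.imwrite('pics/z24.png',b[:,:,::-1]);print(state()['force'])
E
```

```text
time_s: 27.92
ee_pos: [620.0, 222.0, 15.5]
ee_rot: [180.0, -0.1, 12.3]
force: [-1.1, -0.4, 5.0]
gripper_width: 29.6
[ 0.30940035 -1.52158683  5.77952542]
```

View pics/z24.png

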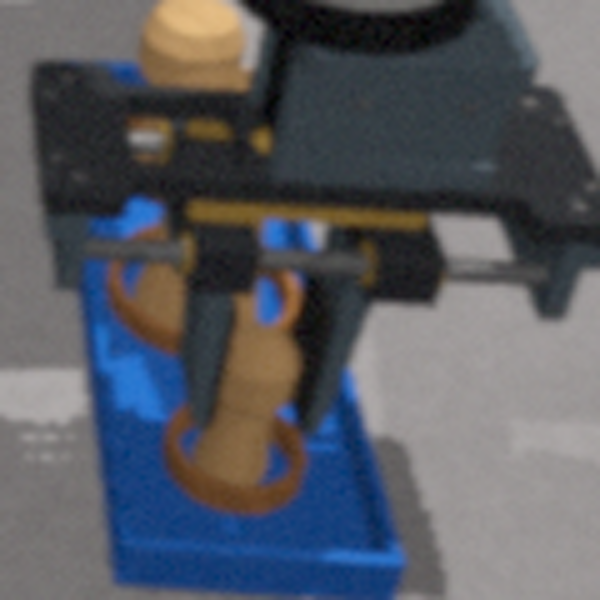

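The small doll touched down inside the narrow ring with 5 N at the expected height. Releasing and retreating now.

```bash
python3 -m creep '[[0.65,0,0,-0.5,0,0,0],[0.5,0,0,0,0,0,0],[0.4,0,0,0,0,0,0],[0.4,0,0,0,0,0,0]]'
python3 -m creep '[[0.4,0,0,-15,0,0,0],[0.4,0,0,-40,0,0,0],[0.4,0,0,-50,0,0,0],[0.4,0,0,-55,0,0,0],[0.4,0,0,-40,0,0,0]]'
python3 -m creep '[[0.4,-20,55,0,0,0,0],[0.4,-20,55,0,0,0,0],[0.4,-20,55,0,0,0,0],[0.4,-20,55,0,0,0,0],[0.4,-20,55,0,0,0,0]]'
python3 -m creep '[[0.4,-20,55,0,0,0,0],[0.4,-20,55,0,0,0,0],[0.4,-20,55,0,0,0,0],[0.4,0,0,0,0,0,0],[0.4,0,0,0,0,0,0]]'
python3 -c "
from h import *
snap('scene','f1');d=snap('top','f2');print(state()['force'])
b=np.vstack([cv2.resize(d['frame'][110:240,190:320],None,fx=4,fy=4,interpolation=cv2.INTER_CUBIC)]);s=load('f1');b2=cv2.resize(s['frame'][185:315,180:215+95],None,fx=1,fy=1)
b3=cv2.resize(s['frame'][185:315,395:465],None,fx=4,fy=4,interpolation=cv2.INTER_CUBIC)
cv2.imwrite('pics/z25.png',np.hstack([b,b3])[:,:,::-1])"
```

```text
time_s: 28.48
ee_pos: [619.3, 222.0, 14.8]
ee_rot: [180.0, 0.0, 12.3]
force: [-0.8, -0.4, 0.1]
gripper_width: 54.5
time_s: 29.1
ee_pos: [620.0, 222.3, 219.5]
ee_rot: [-180.0, -0.3, 12.3]
force: [1.0, -0.8, -0.6]
gripper_width: 54.5
time_s: 29.72
ee_pos: [580.1, -69.8, 216.6]
ee_rot: [180.0, -0.1, 12.3]
force: [-0.1, -0.2, -1.1]
gripper_width: 54.6
time_s: 30.35
ee_pos: [557.0, -241.6, 215.9]
ee_rot: [-180.0, -0.1, 12.3]
force: [-0.2, -0.0, -1.1]
gripper_width: 54.6
[0.24102607 1.00089619 0.00343935]
```

View pics/f1.png

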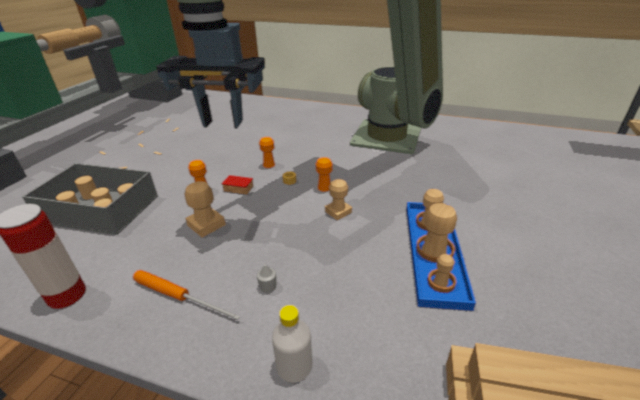

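View pics/z25.png

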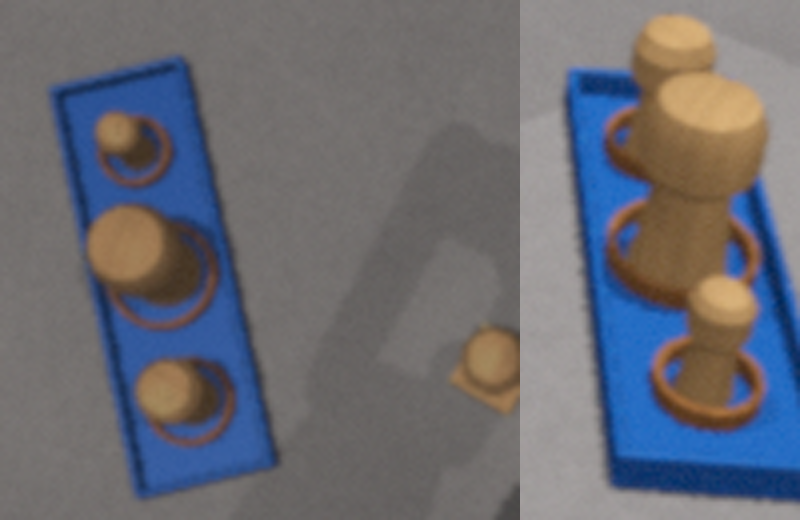

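View pics/f2.png

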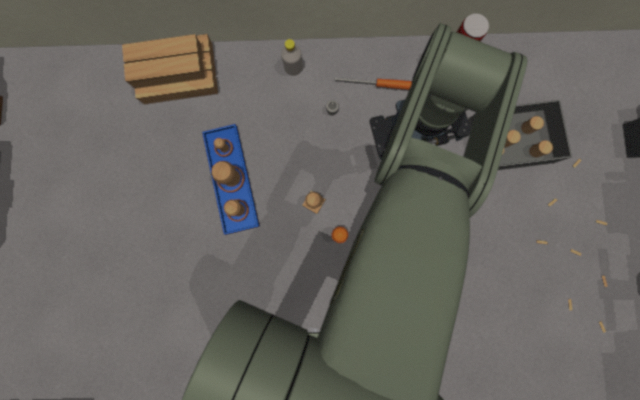

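All three dolls stand upright inside their rings. The raw blocks are at the same pixels as before: (314,202) in the top view and (203,207) in the scene view. Handing in.

```bash
python3 -c "
from h import *
job_done();print(state()['time_s'])"
```

```text
the job is handed in; nothing more can be done
the job is handed in; nothing more can be done
```

The three finished dolls are packed in the tray: large in the widest ring, medium in the middle-sized one, small in the narrowest. Each was lowered until it touched the tray floor before I let go. I handed the job in at about 30 s of robot time, well under the 88 s limit.

- **Final pictures:** both cameras show all three dolls upright inside their own rings. The gripper is clear of everything. Both raw look-alikes stand where they started, though the arm hid the large one from the top camera at the end, so that check rests on the scene view.
- **Set-down:** the floor contact heights matched the pick heights plus the 5 mm tray floor to within 0.5 mm. Contact force was 4–6 N, except the medium doll, which reached 10 N when I pressed 1 mm further.
- **What disagreed:** the cameras differed by 2–6 mm in x, so I used averages. The fingertips looked 10–20 mm higher in the images than the reported TCP. The first grips on the large and medium dolls therefore landed on the head's upper shoulder, and I regripped each about 8 mm lower before lifting.

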